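# Fill the empty cells of a covered sample crate

### The arm

A 7-joint arm with a two-finger parallel gripper is mounted at the origin on the work surface. World frame = base frame: x ahead of the robot, y to its left, z up, the work surface at z = 0. Lengths are in m, angles in rad, forces in N, time in s.
With the tool pointing down it reaches from about 0.425 to 0.925 m from the base axis. Payload 6.8 kg.
Tool frame: the origin (TCP) lies at the very end of the fingers, on their centre line; the grasp point (between the pads) lies 19 mm behind it; z points along the fingers, y is the line along which they close (so a half turn about z gives the same grasp; the last joint's range is limited). The gripper opens to 85 mm and grips with 20 to 120 N. Pads are 22 mm wide; open, the fingers measure 114 mm over their backs; the gripper's body (76 mm by 85 mm) begins 54 mm behind the grasp point. The pads swing forward as they close: fully open they stand 13 mm farther back than shut.
Start: joints at [-1.329, 0.477, 0.022, 1.555, -0.011, 1.109, -0.083], TCP at [0.231, 0.634, 0.231] pointing down, gripper open.
Joint ranges: [-2.96, 2.96], [-0.34, 2.1], [-1.41, 1.46], [0.24, 2.44], [-1.37, 4.51], [0.17, 1.92], [-2.96, 2.96]. Speed limits (rad/s): [2.39, 2.39, 3.14, 3.14, 3.14, 3.14, 3.14].

### API

Orientations are given as a 3x3 rotation matrix whose columns are the frame's x, y, z axes.
In Python, from bench import * gives the robot as it stands. The module is installed in compiled form; this text tells all that it offers.
- The arm moves only by the tool play_rows, never from a script. Its argument "motion" is a list that holds one entry, the list of rows, each a list of 7 numbers: the opening, from 0 (shut) to 1 (fully open), then the shift along the tool's x, y, z in units of 50 mm (1.0 is 50 mm), then the turn, a rotation vector about the tool's x, y, z in units of 8 degrees (1.0 is 8 degrees). A call has 1 to 12 rows; each row is the pose to reach, as a shift and turn from the pose commanded when the call began, along the tool's axes at that moment; what a row does not reach only later rows make up. A row lasts 1/8 s, in which the tool goes at most 62.5 mm and 10.7 degrees, less where a joint would pass 70% of its speed; a pose out of reach is approached as far as the arm can. A call with a gripper value outside its range is refused whole. The fingers move at their own pace and stop on an object; the grip force is fixed at half the most. Time passes only in rows, so rows that repeat a pose let the fingers close. It gives the time, the measured TCP pose, the force, the opening and the grip force at its end, in the units of the state.
- state(): the state, without advancing time (a new reading comes with each control period).
- camera(name): name is "scene" or "top"; returns the picture (420x560x3 uint8, red, green, blue); there is no depth.
- camera_model(name): a dict with "K" (3x3 intrinsics, pixels), "R" (3x3) and "t" (3): a world point X has camera coordinates R X + t. Camera axes: x right, y down, z forward; pixel columns grow to the right and rows downward; lengths in m; the calibration is good to about 2 mm. A picture is of the moment at which its call begins. camera_model takes no time and is no camera call.
- finish_job(): hands the job in; it is judged then, once.
The state is a dict: "time_s": time; "joint_pos": joint angles; "qvel": joint speeds; "effort": joint torques, N m; "ee_pos": TCP position; "eef_rot": TCP orientation; "contact_force": force on the tool from outside, world axes, zero at the start; "wrist_torque": the same for the moment, N m; "gripper_width": finger opening in m; "finger_force": force on a finger pad.
Only numpy, scipy, OpenCV 4.12 (cv2) and the standard library are available. Lean on these libraries where they do the work, as an engineer would, in place of code of your own. Each camera call takes 0.05 s, during which the arm holds its last target. There are 200 camera calls.

### The job

Two of the four cells of the covered wooden crate are empty, but the identical dust plates hide which: only an empty cell's plate gives way when pushed down. Stand the lying square jar upright on the bench, lid up, and let go of it, so that it can be taken again from above; then put both square jars, lids up, into the two empty cells and press each down until its lid is level with the crate's top edge. Leave the other things on the bench where they are.

Things in the scene. Friction and masses are not known exactly. Their poses are not given: they have to be found in the camera images.
- crate: wooden crate fixed to the bench, 146 x 146 mm, walls 118 mm high, floor 10 mm thick; origin under its centre on the bench, z up, x and y along its sides. Four square cells 52 x 52 mm, 2 x 2 at 70 mm pitch, with solid 18 mm partitions and 12 mm outer walls. Each is closed by a grey metal dust plate 6 mm thick, its top 31.5 mm below the crate's top edge, alike in all four.
- cell0 (a point): centre of the mouth of the crate's +x, +y cell (crate axes), level with the crate's top edge, 118 mm above the bench; axes as the crate's. A plate over an empty cell slides down when pushed with about 6 N (more than a jar weighs), has no spring, stays where left and stops on the cell floor after 70 mm.
- cell1 (a point): centre of the mouth of the crate's +x, -y cell (crate axes), level with the crate's top edge, 118 mm above the bench; axes as the crate's. A plate over a full cell rests on an older jar 70 mm tall hidden below it and cannot go down.
- cell2 (a point): centre of the mouth of the crate's -x, +y cell (crate axes), level with the crate's top edge, 118 mm above the bench; axes as the crate's. Which two cells are full changes from start to start and cannot be seen.
- cell3 (a point): centre of the mouth of the crate's -x, -y cell (crate axes), level with the crate's top edge, 118 mm above the bench; axes as the crate's. The empty cells may be any two of the four.
- jar_a_mid (a point): starts lying on a flat side on the bench at the robot's right: square white sample jar 44 x 44 x 100 mm tall, the upper 18 mm a black lid of the same width; about 0.25 kg. Point at its centre, half-way up; z runs from base to lid, x and y square to its flat sides. Pressed home on its plate, its lid lies 1.5 mm below the crate's top edge
- jar_b_mid (a point): starts standing on the bench at the robot's left: square white sample jar 44 x 44 x 100 mm tall, the upper 18 mm a black lid of the same width; about 0.25 kg. Point at its centre, half-way up; z runs from base to lid, x and y square to its flat sides. Pressed home on its plate, its lid lies 1.5 mm below the crate's top edge
- rock_big_mid (a point): rust-brown mineral lump, 68 mm across, 34 mm high; bystander
- rock_small_mid (a point): grey mineral lump, 46 mm across, 27 mm high; bystander
- card_box_mid (a point): flat cardboard box 55 x 36 x 16 mm; bystander
- driver_grip (a point): screwdriver lying on the bench, 170 mm long, point on its handle, which is about 25 mm thick; bystander
- beaker_mid (a point): glass beaker, 68 mm across, 85 mm high; bystander
Not all that is in view belongs to the job. What is shaped like the part that bears jar_a_mid but turquoise or yellow is not meant. Leave any purple look-alike of the part that bears jar_b_mid alone.

How it is judged:
By the outcome, as a careful person would: the job done as asked, in the order asked, and still so for the second after the job is handed in, with the robot touching nothing.
It also fails if it takes over 72 s, if anything falls off the work surface, if the arm or the gripper's body presses on something with over 40 N, if the wrist force passes 120 N, or if a joint passes its speed limit or range.

## Working session

There is one attempt and no reset: what is moved stays moved. The work goes in short steps, Python scripts to look and compute and a tool call to move; the robot and the scene stay as the last step left them, time stands still between calls to the robot, and variables do not carry over. Pictures are saved under pics/ and viewed, at most 10 in all, crops included, and the job is handed in when it is done.

Besides the shell and the picture viewer there is one more tool, called after "Request:" as name(argument=value, ...), one argument or row to a line, values as JSON. play_rows: Moves the arm, as the interface text tells. Its arguments: {"type":"object","properties":{"motion":{"type":"array","items":{"type":"array","items":{"type":"array","items":{"type":"number"}}}}},"required":["motion"]}

```bash
mkdir -p pics; python3 - <<'E'
from bench import *
import cv2, numpy as np
for n in("scene","top"):
    im=camera(n); cv2.imwrite(f"pics/{n}0.png",im[:,:,::-1]); m=camera_model(n)
    print(n,np.round(m["K"],1).tolist(),np.round(m["R"],3).tolist(),np.round(m["t"],3).tolist())
s=state(); print({k:np.round(v,3).tolist() for k,v in s.items()})
E
```

```text
scene [[456.3, 0.0, 286.2], [0.0, 456.3, 209.9], [0.0, 0.0, 1.0]] [[0.458, 0.889, 0.001], [0.486, -0.249, -0.838], [-0.745, 0.384, -0.546]] [-0.224, -0.195, 1.793]
top [[481.5, 0.0, 283.2], [0.0, 481.5, 208.3], [0.0, 0.0, 1.0]] [[0.002, -1.0, -0.022], [-0.991, 0.001, -0.135], [0.135, 0.022, -0.991]] [-0.028, 0.548, 1.146]
{'time_s': 0.1, 'joint_pos': [-1.329, 0.478, 0.022, 1.556, -0.012, 1.109, -0.083], 'qvel': [-0.0, -0.003, 0.001, -0.002, 0.002, 0.001, -0.001], 'effort': [0.004, -59.776, 1.614, -28.196, 0.013, 0.005, -0.0], 'ee_pos': [0.231, 0.634, 0.23], 'eef_rot': [[-0.939, 0.343, -0.0], [0.343, 0.939, -0.002], [-0.0, -0.002, -1.0]], 'contact_force': [-0.034, 0.69, -0.588], 'wrist_torque': [0.025, 0.013, -0.022], 'finger_force': 0.0, 'gripper_width': 0.085}
```

View pics/scene0.png

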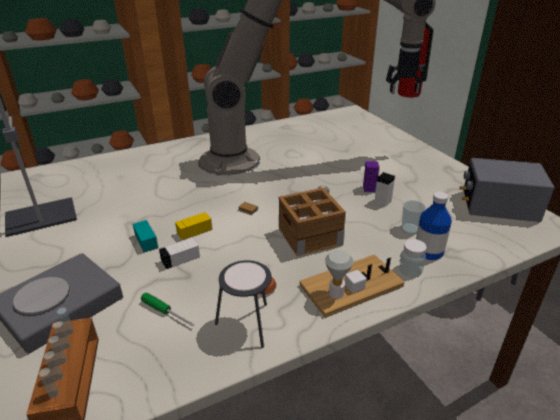

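View pics/top0.png

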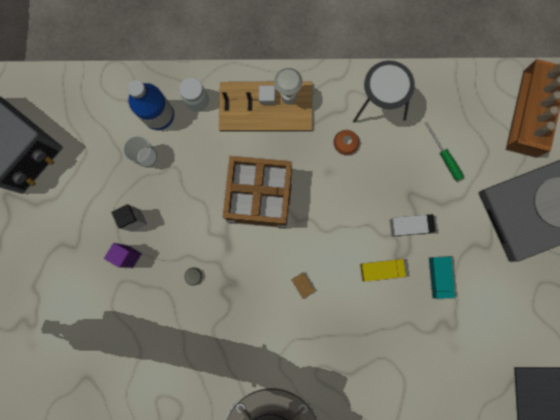

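The top view shows the following:
- **Candidates for jar A:** white body with black lid, lying at top (413,225); yellow (384,270); turquoise (443,277). The white one fits.
- **Candidates for jar B:** black-lidded at (125,216); purple at (122,256). The black-lidded one fits.
- **Crate:** at (258,190).

Next I'll measure these and confirm them in a crop.

```bash
cat > h.py <<'E'
from bench import *
import cv2, numpy as np
def ray(n,uv,z):
    m=camera_model(n);K,R,t=(np.array(m[k]) for k in("K","R","t"))
    uv=np.atleast_2d(uv).astype(float)
    d=np.linalg.solve(K,np.c_[uv,np.ones(len(uv))].T); d=R.T@d; c=-R.T@t
    return (c[:,None]+d*((z-c[2])/d[2])).T
def proj(n,X):
    m=camera_model(n);K,R,t=(np.array(m[k]) for k in("K","R","t"))
    p=K@(R@np.atleast_2d(X).T+t.reshape(3,1)); return (p[:2]/p[2]).T
def rect(mask,near,n,z):
    cs,_=cv2.findContours(mask.astype(np.uint8),cv2.RETR_EXTERNAL,cv2.CHAIN_APPROX_NONE)
    cs=[c for c in cs if cv2.contourArea(c)>40]
    c=min(cs,key=lambda c:np.linalg.norm(c[:,0].mean(0)-near))
    P=ray(n,c[:,0],z)[:,:2]
    (cx,cy),(w,h),a=cv2.minAreaRect((P*1000).astype(np.float32))
    return c,np.array([cx,cy]),(w,h),a
E
python3 - <<'E'
from h import *
im=cv2.imread("pics/top0.png"); hsv=cv2.cvtColor(im,cv2.COLOR_BGR2HSV)
H,S,V=[hsv[:,:,i].astype(int) for i in range(3)]
out=[]
def show(tag,c,P,wh,a,z):
    print(tag,P.round(1),np.round(wh,1),round(a,1),cv2.boundingRect(c))
for tag,mask,near,z in[("blackB",V<60,(125,216),.1),("lidA",V<60,(431,224),.044)]:
    r=rect(mask,near,"top",z);show(tag,*r,z)
wood=(H<25)&(S>90)&(V>40)
r=rect(cv2.morphologyEx(wood.astype(np.uint8),cv2.MORPH_CLOSE,np.ones((3,3))),(258,190),"top",.118);show("crate",*r,.118)
print(hsv[225,400],hsv[225,380],hsv[235,405],hsv[205,410], hsv[222,431],hsv[216,125],hsv[180,240])
m=[im[195:255,375:450],im[190:280,95:145],im[150:230,218:298]]
m=[cv2.resize(x,(260,int(x.shape[0]*260/x.shape[1])),interpolation=cv2.INTER_CUBIC) for x in m]
hh=max(x.shape[0] for x in m)
cv2.imwrite("pics/crop1.png",np.hstack([cv2.copyMakeBorder(x,0,hh-x.shape[0],0,4,cv2.BORDER_CONSTANT) for x in m]))
E
```

```text
blackB [523.9 334.1] [49.3 68.3] 13.5 (113, 205, 32, 23)
lidA [ 510.3 -385.3] [41.6 15.1] 4.1 (428, 215, 8, 18)
crate [578.4  30. ] [147.7 152.6] 84.4 (223, 156, 69, 70)
[ 90   5 150] [ 26  28 147] [ 23  20 116] [ 24  31 130] [105  18  28] [150   7  37] [ 23   8 133]
```

View pics/crop1.png

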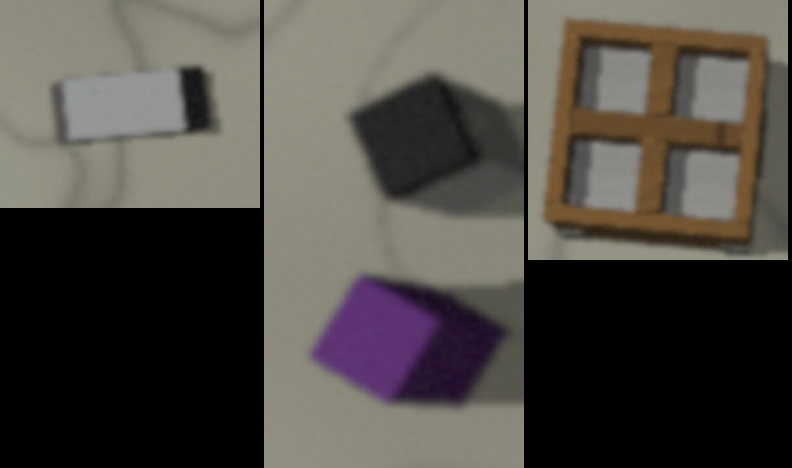

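The crop confirms jar A as the white jar lying with its black lid to the right. Jar B is the upper black-lidded square at about (125,216); the purple one is below it. Next I'll refine the sizes.

```bash
python3 - <<'E'
from h import *
im=cv2.imread("pics/top0.png"); big=cv2.resize(im,None,fx=4,fy=4,interpolation=cv2.INTER_CUBIC)
hsv=cv2.cvtColor(big,cv2.COLOR_BGR2HSV); H,S,V=[hsv[:,:,i].astype(int) for i in range(3)]
def go(tag,mask,near,z):
    cs,_=cv2.findContours(mask.astype(np.uint8),cv2.RETR_EXTERNAL,cv2.CHAIN_APPROX_NONE)
    cs=[c for c in cs if cv2.contourArea(c)>600]
    c=min(cs,key=lambda c:np.linalg.norm(c[:,0].mean(0)/4-near))
    P=ray("top",(c[:,0]+.5)/4-.5,z)[:,:2]*1000
    (cx,cy),(w,h),a=cv2.minAreaRect(P.astype(np.float32)); print(tag,round(cx,1),round(cy,1),round(w,1),round(h,1),round(a,1))
for t in(45,60,70): go(f"B{t}",V<t,(125,216),.1)
for t in(60,75): go(f"lidA{t}",V<t,(431,224),.044)
for t in(12,15): go(f"bodyA{t}",(S<t)&(V>100),(408,225),.044)
for v in(60,80,95): go(f"crate{v}",(H<25)&(S>90)&(V>v),(258,190),.118)
cor=[(230.3,156.2),(291.2,161.7),(286.3,223.2),(223.2,217)]
P=ray("top",cor,.118)[:,:2]*1000; print(P.round(1).tolist(),P.mean(0),np.linalg.norm(P-np.roll(P,1,0),axis=1).round(1)); print("cross",ray("top",[(257.1,189.1)],.118))
# floor-level shift: plates (z=.0865) 
for nm,uv,z in[("rockS",(193,276),.015),("rockbig",(346,142),.02),("card",(304,285),.016),("driver",(452,165),.015),("beaker",(140,150),.08),("purple",(122,256),.1),("yellow",(384,270),.044),("turq",(443,277),.044)]:
    print(nm,(ray("top",[uv],z)[0,:2]*1000).round())
# scene check of lidB, lidA, crate corners
print(proj("scene",[[.524,.334,.1],[.510,-.385,.044],[.58,.03,.118]]).round(1))
E
```

```text
B45 522.3 341.7 43.3 45.4 25.0
B60 520.5 333.2 55.9 63.3 23.3
B70 519.2 331.9 60.6 64.7 25.2
lidA60 510.7 -385.1 42.7 15.9 4.9
lidA75 510.5 -385.4 44.6 18.6 4.1
bodyA12 506.8 -334.0 45.0 83.7 5.1
bodyA15 506.9 -334.0 46.1 83.8 5.1
crate60 580.5 30.0 147.5 148.7 84.7
crate80 581.8 30.3 146.7 146.1 84.7
crate95 582.1 31.0 145.2 145.6 84.7
[[659.8, 94.1], [646.2, -47.6], [503.0, -36.4], [517.3, 108.0]] [581.57284692  29.50290144] [143.1 142.4 143.6 145.1]
cross [[0.58193915 0.03090102 0.118     ]]
rockS [383. 195.]
rockbig [ 720. -186.]
card [362. -78.]
driver [ 661. -451.]
beaker [685. 319.]
purple [429. 343.]
yellow [ 398. -269.]
turq [ 382. -408.]
[[382.9 176.7]
 [163.7 251. ]
 [310.  203.1]]
```

Measured positions in mm, with sizes matching the given ones:

| Thing | Centre | Orientation |
|---|---|---|
| Crate | (581.5, 30.2) | yaw −5.3° |
| Jar B | (522, 342) | 25° |
| Jar A, middle | (507.4, −343.7) | lid toward (0.08, −1) |

First I'll write a helper for the move numbers, then probe the cells with shut fingers.

```bash
cat >> h.py <<'E'
from scipy.spatial.transform import Rotation as Ro
def down(az):   # tool pointing down, tool y at azimuth az (deg)
    a=np.radians(az); y=np.array([np.cos(a),np.sin(a),0]); z=np.array([0,0,-1.]); return np.c_[np.cross(y,z),y,z]
def rel(p,R=None,p0=None,R0=None,tag=""):
    s=state(); R0=np.array(s["eef_rot"]) if R0 is None else R0; p0=np.array(s["ee_pos"]) if p0 is None else p0
    d=R0.T@(np.array(p)-p0)/.05
    r=np.zeros(3) if R is None else Ro.from_matrix(R0.T@R).as_rotvec(degrees=True)/8
    print(tag,d.round(3).tolist(),r.round(3).tolist())
def st():
    s=state(); print({k:np.round(s[k],4).tolist() for k in("time_s","joint_pos","ee_pos","contact_force","gripper_width","finger_force")})
def cell(i):
    a=np.radians(-5.3);u=np.array([np.cos(a),np.sin(a)]);v=np.array([-u[1],u[0]])
    return np.array([.5815,.0302])+.035*((1,1,-1,-1)[i]*u+(1,-1,1,-1)[i]*v)
E
python3 - <<'E'
from h import *
for i in range(4): rel([*cell(i),.20],down(84.7),tag=f"c{i} {cell(i).round(4)}")
E
```

```text
c0 [0.6196 0.0618] [-11.217, -8.08, 0.623] [-0.012, -0.001, -1.843]
c1 [ 0.6131 -0.0079] [-11.573, -9.434, 0.625] [-0.012, -0.001, -1.843]
c2 [0.5499 0.0683] [-9.863, -8.436, 0.624] [-0.012, -0.001, -1.843]
c3 [ 0.5434 -0.0014] [-10.219, -9.79, 0.626] [-0.012, -0.001, -1.843]
```

Request:
play_rows(
  motion=[
    [[0,-11.217,-8.08,0.623,-0.012,0,-1.843],[0,-11.217,-8.08,0.623,-0.012,0,-1.843],[0,-11.217,-8.08,0.623,-0.012,0,-1.843],[0,-11.217,-8.08,0.623,-0.012,0,-1.843],[0,-11.217,-8.08,0.623,-0.012,0,-1.843],[0,-11.217,-8.08,0.623,-0.012,0,-1.843],[0,-11.217,-8.08,0.623,-0.012,0,-1.843],[0,-11.217,-8.08,0.623,-0.012,0,-1.843],[0,-11.217,-8.08,0.623,-0.012,0,-1.843],[0,-11.217,-8.08,0.623,-0.012,0,-1.843],[0,-11.217,-8.08,0.623,-0.012,0,-1.843],[0,-11.217,-8.08,0.623,-0.012,0,-1.843]],
  ],
)

```text
time_s: 1.6
ee_pos: [0.6213, 0.0557, 0.1996]
eef_rot: [[-0.995, 0.101, 0.001], [0.101, 0.995, -0.002], [-0.001, -0.002, -1.0]]
contact_force: [-1.6, 0.2, -0.3]
gripper_width: 0.0001
finger_force: 0.0
```

```bash
python3 - <<'E'
from h import *
st(); rel([*cell(0),.092],down(84.7))
E
```

```text
{'time_s': 1.6, 'joint_pos': [-0.3471, 0.4269, 0.2091, 1.728, -0.1004, 0.9969, 1.3678], 'ee_pos': [0.6213, 0.0557, 0.1996], 'contact_force': [-1.5968, 0.2365, -0.344], 'gripper_width': 0.0001, 'finger_force': 0.0}
 [0.049, 0.122, 2.151] [-0.012, 0.005, -0.063]
```

Request:
play_rows(
  motion=[
    [[0,0,0,0.6,0,0,0],[0,0,0,1.4,0,0,0],[0,0,0,2.1,0,0,0],[0,0,0,2.22,0,0,0],[0,0,0,2.28,0,0,0],[0,0,0,2.34,0,0,0],[0,0,0,2.4,0,0,0],[0,0,0,2.44,0,0,0],[0,0,0,2.44,0,0,0]],
  ],
)

```text
time_s: 2.72
ee_pos: [0.6204, 0.0632, 0.0798]
eef_rot: [[-0.996, 0.092, 0.002], [0.092, 0.996, 0.003], [-0.002, 0.003, -1.0]]
contact_force: [-2.5, 0.6, 4.9]
gripper_width: 0.0
finger_force: 2.8
```

```bash
python3 - <<'E'
from h import *
st(); rel([*cell(0),.126],down(84.7))
for i in (1,2): rel([*cell(i),.128],down(84.7))
E
```

```text
{'time_s': 2.725, 'joint_pos': [-0.328, 0.5697, 0.1729, 1.8137, -0.1372, 0.7672, 1.3954], 'ee_pos': [0.6204, 0.0632, 0.0798], 'contact_force': [-2.5377, 0.5705, 4.9144], 'gripper_width': 0.0, 'finger_force': 2.8057}
 [0.012, -0.026, -0.924] [0.02, 0.013, 0.002]
 [0.012, -1.425, -0.968] [0.02, 0.013, 0.002]
 [1.412, -0.025, -0.967] [0.02, 0.013, 0.002]
```

Cell 0 gave way: the tip reached 0.080, below the 0.0865 plate level, at only 5 N. Next is cell 1.

Request:
play_rows(
  motion=[
    [[0,0,0,-1.0,0,0,0],[0,0,-0.2,-1.05,0,0,0],[0,0,-1.2,-1.05,0,0,0],[0,0,-1.4,-1.0,0,0,0],[0,0,-1.4,-0.6,0,0,0],[0,0,-1.4,-0.25,0,0,0],[0,0,-1.4,-0.15,0,0,0],[0,0,-1.4,-0.1,0,0,0],[0,0,-1.4,-0.05,0,0,0],[0,0,-1.4,0,0,0,0],[0,0,-1.4,0,0,0,0]],
  ],
)

```text
time_s: 4.1
ee_pos: [0.6128, -0.0068, 0.0857]
eef_rot: [[-0.996, 0.093, -0.001], [0.093, 0.996, 0.004], [0.001, 0.004, -1.0]]
contact_force: [-28.5, 1.1, 68.7]
gripper_width: 0.0
finger_force: 34.6
```

```bash
python3 - <<'E'
from h import *
st()
E
```

```text
{'time_s': 4.1, 'joint_pos': [-0.2253, 0.549, 0.1834, 1.8356, -0.1431, 0.7701, 1.5125], 'ee_pos': [0.6128, -0.0068, 0.0857], 'contact_force': [-28.5253, 1.0819, 68.7097], 'gripper_width': 0.0, 'finger_force': 34.5823}
```

Cell 1 is full (stopped at 0.0857 with 69 N). Exactly one of cells 2 and 3 is empty, so one gentler probe of cell 3 decides it.

Request:
play_rows(
  motion=[
    [[0,0,0,-0.5,0,0,0],[0,0,0,-1.05,0,0,0],[0,0.3,0,-1.05,0,0,0],[0,1.3,0,-1.05,0,0,0],[0,1.4,0,-1.0,0,0,0],[0,1.4,0,-0.6,0,0,0],[0,1.4,0,-0.25,0,0,0],[0,1.4,0,-0.17,0,0,0],[0,1.4,0,-0.12,0,0,0],[0,1.4,0,-0.08,0,0,0],[0,1.4,0,-0.08,0,0,0]],
  ],
)

```text
time_s: 5.48
ee_pos: [0.5435, -0.0007, 0.0818]
eef_rot: [[-0.996, 0.092, -0.0], [0.092, 0.996, 0.002], [0.0, 0.002, -1.0]]
contact_force: [0.3, -0.4, -0.3]
gripper_width: -0.0001
finger_force: 0.0
```

```bash
python3 - <<'E'
from h import *
st()
E
```

```text
{'time_s': 5.475, 'joint_pos': [-0.2568, 0.4623, 0.1817, 2.0042, -0.1301, 0.6858, 1.4854], 'ee_pos': [0.5435, -0.0007, 0.0818], 'contact_force': [0.2685, -0.3758, -0.2727], 'gripper_width': -0.0001, 'finger_force': 0.0}
```

Cell 3 is empty (tip at 0.082 with no force), so cells 0 and 3 are the empty ones. Now jar A: I'll approach tilted 30° over its lid.

```bash
cat >> h.py <<'E'
a=np.array([.078,-.997,0]); b=np.array([.997,.078,0]); Z=np.array([0,0,1.])
def tilt(al,a=a):  # tool z tilted al deg from down toward -a ; tool y = horizontal perp
    al=np.radians(al); z=-np.cos(al)*Z-np.sin(al)*a; y=np.cross(Z,a); y/=np.linalg.norm(y); return np.c_[np.cross(y,z),y,z]
E
python3 - <<'E'
from h import *
R=tilt(30); print(R.round(3).tolist())
T=np.array([.5072,-.3417,.010])
rel(T-.13*R[:,2],R,p0=np.array([*cell(3),.082]),R0=down(84.7))
E
```

```text
[[-0.068, 0.997, -0.039], [0.863, 0.078, 0.498], [0.5, -0.0, -0.866]]
 [-0.128, -8.125, -0.812] [-2.621, 3.111, 9.782]
```

Request:
play_rows(
  motion=[
    [[0.3,0,0,-1.2,0,0,0],[1,0,-0.3,-2.2,-0.1,0.1,0.4],[1,-0.128,-8.125,-1.5,-2.621,3.111,9.782],[1,-0.128,-8.125,-1.2,-2.621,3.111,9.782],[1,-0.128,-8.125,-0.812,-2.621,3.111,9.782],[1,-0.128,-8.125,-0.812,-2.621,3.111,9.782],[1,-0.128,-8.125,-0.812,-2.621,3.111,9.782],[1,-0.128,-8.125,-0.812,-2.621,3.111,9.782],[1,-0.128,-8.125,-0.812,-2.621,3.111,9.782],[1,-0.128,-8.125,-0.812,-2.621,3.111,9.782],[1,-0.128,-8.125,-0.812,-2.621,3.111,9.782],[1,-0.128,-8.125,-0.812,-2.621,3.111,9.782]],
  ],
)

```text
time_s: 6.98
ee_pos: [0.5132, -0.4051, 0.122]
eef_rot: [[-0.071, 0.997, -0.039], [0.862, 0.081, 0.499], [0.501, 0.002, -0.865]]
contact_force: [0.0, -0.7, -0.6]
gripper_width: 0.0858
finger_force: 0.0
```

```bash
python3 - <<'E'
from h import *
st()
R=tilt(30); T=np.array([.5072,-.3417,.010])
rel(T-.03*R[:,2],R);rel(T,R)
E
```

```text
{'time_s': 6.975, 'joint_pos': [0.4548, 0.8372, 0.4938, 1.4138, -0.6513, 1.482, 1.2007], 'ee_pos': [0.5132, -0.4051, 0.122], 'contact_force': [0.0496, -0.6786, -0.6221], 'gripper_width': 0.0858, 'finger_force': 0.0}
 [-0.02, -0.02, 1.978] [-0.001, -0.008, 0.027]
 [-0.02, -0.02, 2.578] [-0.001, -0.008, 0.027]
```

Request:
play_rows(
  motion=[
    [[1,0,0,1.0,0,0,0],[1,0,0,1.9,0,0,0],[1,0,0,2.3,0,0,0],[1,0,0,2.58,0,0,0],[1,0,0,2.58,0,0,0],[0,0,0,2.58,0,0,0],[0,0,0,2.58,0,0,0],[0,0,0,2.58,0,0,0],[0,0,0,2.58,0,0,0],[0,0,0,2.58,0,0,0]],
  ],
)

```text
time_s: 8.22
ee_pos: [0.508, -0.3427, 0.0113]
eef_rot: [[-0.068, 0.997, -0.037], [0.864, 0.077, 0.498], [0.5, 0.002, -0.866]]
contact_force: [1.6, -2.9, 5.2]
gripper_width: 0.0435
finger_force: 62.0
```

```bash
python3 - <<'E'
from h import *
st()
R0=tilt(30); p0=np.array([.5072,-.3417,.010])
# upright, tool pointing 30 deg below horizontal along a ; TCP to height: jar mid at z=.052
R1=tilt(-60)
print(R1.round(2).tolist())
# jar mid in tool frame
m=R0.T@(np.array([.5074,-.3437,.022])-p0); print("mid in tool",m.round(4))
for z in(.09,.0525): 
    p=np.array([.507,-.345,z])-R1@m; print(p.round(4)); rel(p,R1,p0=p0,R0=R0)
E
```

```text
{'time_s': 8.225, 'joint_pos': [0.4052, 0.9014, 0.4381, 1.5831, -0.7218, 1.2593, 1.2603], 'ee_pos': [0.508, -0.3427, 0.0113], 'contact_force': [1.5842, -2.9164, 5.2397], 'gripper_width': 0.0435, 'finger_force': 62.0251}
[[-0.04, 1.0, 0.07], [0.5, 0.08, -0.86], [-0.87, -0.0, -0.5]]
mid in tool [ 0.0043  0.     -0.0114]
[ 0.5079 -0.357   0.088 ]
 [0.515, -0.01, -1.504] [-0.0, -11.25, -0.0]
[ 0.5079 -0.357   0.0505]
 [0.14, -0.01, -0.854] [-0.0, -11.25, -0.0]
```

The jar is gripped (43.5 mm, 62 N). Now lift it and turn it 90° upright.

Request:
play_rows(
  motion=[
    [[0,0.4,0,-0.7,0,0,0],[0,0.6,0,-1.3,0,-1.2,0],[0,0.615,0,-1.68,0,-2.4,0],[0,0.615,0,-1.68,0,-3.6,0],[0,0.615,0,-1.68,0,-4.8,0],[0,0.615,0,-1.68,0,-6,0],[0,0.615,0,-1.68,0,-7.2,0],[0,0.615,0,-1.68,0,-8.4,0],[0,0.615,0,-1.68,0,-9.6,0],[0,0.615,0,-1.68,0,-10.8,0],[0,0.615,0,-1.68,0,-11.25,0],[0,0.615,0,-1.68,0,-11.25,0]],
  ],
)

```text
time_s: 9.72
ee_pos: [0.5085, -0.3557, 0.0965]
eef_rot: [[-0.045, 0.997, 0.067], [0.498, 0.08, -0.863], [-0.866, -0.005, -0.5]]
contact_force: [0.1, -1.9, -1.0]
gripper_width: 0.0437
finger_force: 62.8
```

```bash
python3 - <<'E'
from h import *
st()
print(np.round(state()["eef_rot"],3).tolist())
rel([.5079,-.357,.0505],tilt(-60))
a_=[cv2.cvtColor(camera(n),cv2.COLOR_RGB2BGR) for n in("scene","top")]
cv2.imwrite("pics/up1.png",np.hstack([cv2.resize(a_[0][120:330,60:300],(400,350)),cv2.resize(a_[1][150:325,340:540],(400,350))]))
E
```

```text
{'time_s': 9.725, 'joint_pos': [-0.8088, 1.3091, 1.2276, 2.1929, -0.6059, 0.1711, 0.5615], 'ee_pos': [0.5085, -0.3557, 0.0965], 'contact_force': [0.149, -1.8822, -0.9836], 'gripper_width': 0.0437, 'finger_force': 62.8044}
[[-0.045, 0.997, 0.067], [0.498, 0.08, -0.863], [-0.866, -0.005, -0.5]]
 [0.785, -0.009, 0.482] [-0.003, -0.0, 0.041]
```

View pics/up1.png

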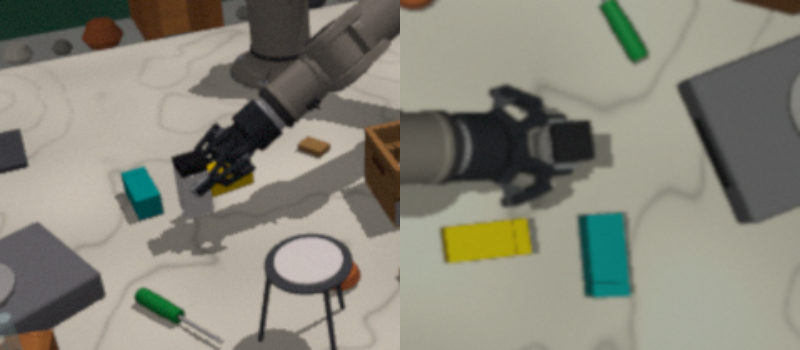

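The jar is upright with the lid up, held clear of the yellow and turquoise decoys. Now lower it.

Request:
play_rows(
  motion=[
    [[0,0.35,0,0.2,0,0,0],[0,0.6,0,0.35,0,0,0],[0,0.75,0,0.43,0,0,0],[0,0.8,0,0.46,0,0,0],[0,0.84,0,0.485,0,0,0],[0,0.84,0,0.485,0,0,0]],
  ],
)

```text
time_s: 10.58
ee_pos: [0.5087, -0.3568, 0.0502]
eef_rot: [[-0.038, 0.997, 0.068], [0.501, 0.077, -0.862], [-0.865, 0.002, -0.502]]
contact_force: [-0.6, -1.1, -2.0]
gripper_width: 0.0433
finger_force: 62.8
```

```bash
python3 - <<'E'
from h import *
st()
print(np.round(state()["eef_rot"],3).tolist())
E
```

```text
{'time_s': 10.575, 'joint_pos': [-0.8017, 1.422, 1.1913, 2.1811, -0.9965, 0.1705, 0.844], 'ee_pos': [0.5087, -0.3568, 0.0502], 'contact_force': [-0.6452, -1.1456, -1.9898], 'gripper_width': 0.0433, 'finger_force': 62.8048}
[[-0.038, 0.997, 0.068], [0.501, 0.077, -0.862], [-0.865, 0.002, -0.502]]
```

Request:
play_rows(
  motion=[
    [[0,0.017,0,0.01,0,0,0],[0,0.035,0,0.02,0,0,0],[0,0.035,0,0.02,0,0,0]],
  ],
)

```text
time_s: 10.95
ee_pos: [0.5087, -0.3569, 0.0485]
eef_rot: [[-0.038, 0.997, 0.068], [0.499, 0.078, -0.863], [-0.866, 0.001, -0.5]]
contact_force: [-0.9, 1.7, 1.1]
gripper_width: 0.0433
finger_force: 63.1
```

```bash
python3 - <<'E'
from h import *
st()
E
```

```text
{'time_s': 10.95, 'joint_pos': [-0.8025, 1.4283, 1.1899, 2.1808, -1.0088, 0.1699, 0.8517], 'ee_pos': [0.5087, -0.3569, 0.0485], 'contact_force': [-0.8864, 1.7095, 1.1446], 'gripper_width': 0.0433, 'finger_force': 63.1343}
```

Request:
play_rows(
  motion=[
    [[0,0.017,0,0.01,0,0,0],[0.6,0.017,0,0.01,0,0,0],[1,0.017,0,0.01,0,0,0],[1,0.017,0,0.01,0,0,0],[1,0.017,0,0.01,0,0,0],[1,0.017,0,-0.4,0,0,0],[1,0.017,0,-1.2,0,0,0],[1,0,0,-2.0,0,0,0],[1,0,0,-2.6,0,0,0],[1,0,0,-2.6,0,0,0]],
  ],
)

```text
time_s: 12.2
ee_pos: [0.5012, -0.243, 0.1139]
eef_rot: [[-0.039, 0.997, 0.072], [0.499, 0.082, -0.863], [-0.866, 0.002, -0.501]]
contact_force: [1.3, 0.0, 0.8]
gripper_width: 0.0856
finger_force: 0.0
```

```bash
python3 - <<'E'
from h import *
st()
a_=[cv2.cvtColor(camera(n),cv2.COLOR_RGB2BGR) for n in("scene","top")]
cv2.imwrite("pics/up2s.png",a_[0]);cv2.imwrite("pics/up2t.png",a_[1])
cv2.imwrite("pics/up2.png",np.hstack([cv2.resize(a_[0][120:330,60:300],(400,350)),cv2.resize(a_[1][150:325,340:540],(400,350))]))
E
```

```text
{'time_s': 12.2, 'joint_pos': [-1.0904, 1.4956, 1.4102, 2.2248, -0.9017, 0.4834, 0.737], 'ee_pos': [0.5012, -0.243, 0.1139], 'contact_force': [1.2726, 0.0271, 0.8149], 'gripper_width': 0.0856, 'finger_force': 0.0}
```

View pics/up2.png

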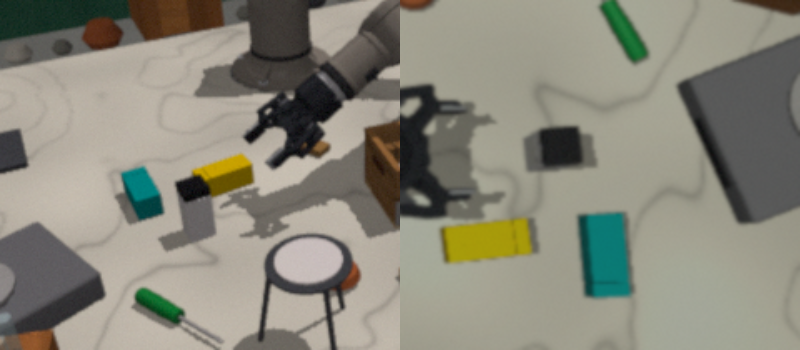

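Jar A stands freely with its lid up (black lid at crop (562,146)). Measure it and compute the grasp from above.

```bash
cat >> h.py <<'E'
def lid(im,near,z=.1,ts=(40,45,50)):
    big=cv2.resize(im,None,fx=4,fy=4,interpolation=cv2.INTER_CUBIC); V=big.max(2)
    for t in ts:
        c,P,wh,an=rect(V<t,np.array(near)*4,"top",z) if False else (None,)*4
        cs,_=cv2.findContours((V<t).astype(np.uint8),cv2.RETR_EXTERNAL,cv2.CHAIN_APPROX_NONE)
        cs=[c for c in cs if 2000<cv2.contourArea(c)<20000]
        c=min(cs,key=lambda c:np.linalg.norm(c[:,0].mean(0)/4-near))
        r=cv2.minAreaRect((ray("top",(c[:,0]+.5)/4-.5,z)[:,:2]*1000).astype(np.float32)); print(t,np.round(r[0],1),np.round(r[1],1),round(r[2],1))
E
python3 - <<'E'
from h import *
lid(cv2.imread("pics/up2t.png"),(421,223))
rel([.508,-.344,.22],down(4.5),p0=np.array([.5079,-.3568,.0481])-2.61*.05*tilt(-60)[:,2])
rel([.50,-.25,.24],down(4.5))
E
```

```text
40 [ 505.7 -343.1] [39.6 42.8] 4.4
45 [ 505.6 -343.3] [40.7 43.5] 4.3
50 [ 505.5 -343.3] [41.5 44.6] 4.4
 [-2.851, 0.022, 0.665] [0.002, 7.488, -0.002]
 [-2.254, -0.004, -1.185] [0.002, 7.488, -0.002]
```

Request:
play_rows(
  motion=[
    [[1,-1.0,0,-0.6,0,1,0],[1,-2.254,0,-1.185,0,2.3,0],[1,-2.254,0,-1.185,0,3.6,0],[1,-2.254,0,-0.8,0,4.9,0],[1,-2.5,0,0,0,6.2,0],[1,-2.6,0,0.5,0,7.488,0],[1,-2.2,0,1.0,0,7.488,0],[1,-1.81,0,1.265,0,7.488,0],[1,-1.81,0,1.265,0,7.488,0],[1,-1.81,0,1.265,0,7.488,0]],
  ],
)

```text
time_s: 13.55
ee_pos: [0.5073, -0.3445, 0.1596]
eef_rot: [[-0.077, 0.997, 0.0], [0.997, 0.077, -0.001], [-0.001, 0.0, -1.0]]
contact_force: [-0.3, 0.2, 0.5]
gripper_width: 0.0852
finger_force: 0.0
```

```bash
python3 - <<'E'
from h import *
st()
rel([.5058,-.3432,.12],down(4.4));rel([.5058,-.3432,.066],down(4.4))
E
```

```text
{'time_s': 13.55, 'joint_pos': [-0.1256, 0.6038, 0.8852, 1.8191, -0.5545, 0.9868, 1.0689], 'ee_pos': [0.5073, -0.3445, 0.1596], 'contact_force': [-0.3104, 0.2327, 0.5055], 'gripper_width': 0.0852, 'finger_force': 0.0}
 [0.029, -0.028, 0.792] [0.002, 0.005, 0.003]
 [0.029, -0.029, 1.872] [0.002, 0.005, 0.003]
```

Request:
play_rows(
  motion=[
    [[1,0.03,-0.03,0.8,0,0,0],[1,0.03,-0.03,1.5,0,0,0],[1,0.03,-0.03,1.87,0,0,0],[1,0.03,-0.03,1.87,0,0,0],[0,0.03,-0.03,1.87,0,0,0],[0,0.03,-0.03,1.87,0,0,0],[0,0.03,-0.03,1.87,0,0,0],[0,0.03,-0.03,1.87,0,0,0],[0,0.03,-0.03,0.8,0,0,0],[0,0.03,-0.03,-0.4,0,0,0],[0,0.03,-0.03,-1.0,0,0,0]],
  ],
)

```text
time_s: 14.92
ee_pos: [0.5064, -0.3441, 0.2129]
eef_rot: [[-0.077, 0.997, 0.004], [0.997, 0.077, -0.002], [-0.002, 0.004, -1.0]]
contact_force: [0.7, 0.5, -2.2]
gripper_width: 0.0428
finger_force: 62.9
```

```bash
python3 - <<'E'
from h import *
st(); print(np.round(state()["eef_rot"],3).tolist())
rel([*cell(0),.212],down(-5.3));rel([*cell(3),.212],down(-5.3))
E
```

```text
{'time_s': 14.925, 'joint_pos': [-0.1682, 0.544, 0.9426, 1.7781, -0.4978, 1.0736, 1.0278], 'ee_pos': [0.5064, -0.3441, 0.2129], 'contact_force': [0.6595, 0.4611, -2.1806], 'gripper_width': 0.0428, 'finger_force': 62.8673}
[[-0.077, 0.997, 0.004], [0.997, 0.077, -0.002], [-0.002, 0.004, -1.0]]
 [7.919, 2.884, 0.012] [0.027, 0.012, 1.216]
 [6.776, 1.267, 0.009] [0.027, 0.012, 1.216]
```

Request:
play_rows(
  motion=[
    [[0,6.776,1.267,0,0.027,0.012,1.216],[0,6.776,1.267,0,0.027,0.012,1.216],[0,6.776,1.267,0,0.027,0.012,1.216],[0,6.776,1.267,0,0.027,0.012,1.216],[0,6.776,1.267,0,0.027,0.012,1.216],[0,6.776,1.267,0,0.027,0.012,1.216],[0,6.776,1.267,0,0.027,0.012,1.216],[0,6.776,1.267,0,0.027,0.012,1.216],[0,6.776,1.267,0,0.027,0.012,1.216]],
  ],
)

```text
time_s: 16.05
ee_pos: [0.5424, -0.0019, 0.2098]
eef_rot: [[0.094, 0.996, -0.003], [0.996, -0.094, 0.002], [0.001, -0.003, -1.0]]
contact_force: [-0.1, -0.1, -2.6]
gripper_width: 0.0432
finger_force: 62.7
```

```bash
python3 - <<'E'
from h import *
st(); print(np.round(state()["eef_rot"],3).tolist())
rel([*cell(3),.17],down(-5.3))
a_=[cv2.cvtColor(camera(n),cv2.COLOR_RGB2BGR) for n in("scene","top")]
cv2.imwrite("pics/ins.png",np.hstack([cv2.resize(a_[0][140:260,240:380],(400,343)),cv2.resize(a_[1][130:250,190:330],(400,343))]))
E
```

```text
{'time_s': 16.05, 'joint_pos': [-0.926, 0.4735, 1.091, 1.9418, -0.4932, 1.0288, 0.2934], 'ee_pos': [0.5424, -0.0019, 0.2098], 'contact_force': [-0.0888, -0.1326, -2.6039], 'gripper_width': 0.0432, 'finger_force': 62.7016}
[[0.094, 0.996, -0.003], [0.996, -0.094, 0.002], [0.001, -0.003, -1.0]]
 [0.01, 0.022, 0.796] [-0.023, -0.009, -0.013]
```

View pics/ins.png

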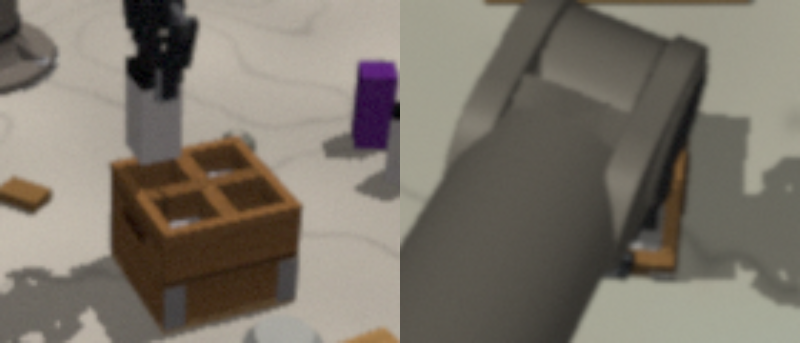

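The jar hangs over cell 3. Now descend.

Request:
play_rows(
  motion=[
    [[0,0.01,0.01,0.3,0,0,0],[0,0.01,0.01,0.5,0,0,0],[0,0.01,0.01,0.6,0,0,0],[0,0.01,0.01,0.7,0,0,0],[0,0.01,0.01,0.8,0,0,0],[0,0.01,0.01,0.8,0,0,0]],
  ],
)

```text
time_s: 16.9
ee_pos: [0.543, 0.0002, 0.1694]
eef_rot: [[0.092, 0.996, -0.004], [0.996, -0.092, 0.002], [0.001, -0.004, -1.0]]
contact_force: [0.2, -0.3, -2.0]
gripper_width: 0.043
finger_force: 62.7
```

```bash
python3 - <<'E'
from h import *
st(); print(state()["wrist_torque"])
E
```

```text
{'time_s': 16.9, 'joint_pos': [-0.878, 0.5233, 1.03, 1.977, -0.5529, 0.9577, 0.3379], 'ee_pos': [0.543, 0.0002, 0.1694], 'contact_force': [0.2459, -0.3036, -2.031], 'gripper_width': 0.043, 'finger_force': 62.7008}
[ 0.01282133  0.02288285 -0.02476189]
```

Request:
play_rows(
  motion=[
    [[0,0,0,0.2,0,0,0],[0,0,0,0.35,0,0,0],[0,0,0,0.45,0,0,0],[0,0,0,0.54,0,0,0],[0,0,0,0.63,0,0,0],[0,0,0,0.72,0,0,0],[0,0,0,0.8,0,0,0],[0,0,0,0.86,0,0,0],[0,0,0,0.86,0,0,0]],
  ],
)

```text
time_s: 18.02
ee_pos: [0.5433, 0.0002, 0.1264]
eef_rot: [[0.092, 0.996, -0.002], [0.996, -0.092, 0.001], [0.001, -0.002, -1.0]]
contact_force: [0.4, 0.3, -2.0]
gripper_width: 0.0434
finger_force: 62.6
```

```bash
python3 - <<'E'
from h import *
st(); print(state()["wrist_torque"])
E
```

```text
{'time_s': 18.025, 'joint_pos': [-0.824, 0.5773, 0.9613, 2.0092, -0.6203, 0.8807, 0.3885], 'ee_pos': [0.5433, 0.0002, 0.1264], 'contact_force': [0.4109, 0.2747, -2.0013], 'gripper_width': 0.0434, 'finger_force': 62.551}
[-0.00562292 -0.00648549  0.00441832]
```

Request:
play_rows(
  motion=[
    [[1,0,0,0,0,0,0],[1,0,0,0,0,0,0],[1,0,0,0,0,0,0],[1,0,0,-0.8,0,0,0],[1,0,0,-1.6,0,0,0],[0,0,0,-1.6,0,0,0],[0,0,0,-1.6,0,0,0],[0,0,0,-1.6,0,0,0],[0,0,0,-1.3,0,0,0],[0,0,0,-0.9,0,0,0],[0,0,0,-0.78,0,0,0],[0,0,0,-0.7,0,0,0]],
  ],
)

```text
time_s: 19.52
ee_pos: [0.5428, -0.0, 0.1609]
eef_rot: [[0.092, 0.996, -0.004], [0.996, -0.092, 0.001], [0.001, -0.004, -1.0]]
contact_force: [0.1, -0.3, 0.1]
gripper_width: -0.0001
finger_force: 0.0
```

```bash
python3 - <<'E'
from h import *
st(); print(state()["wrist_torque"])
E
```

```text
{'time_s': 19.525, 'joint_pos': [-0.8672, 0.534, 1.0169, 1.9839, -0.5653, 0.943, 0.3473], 'ee_pos': [0.5428, -0.0, 0.1609], 'contact_force': [0.0537, -0.2684, 0.122], 'gripper_width': -0.0001, 'finger_force': 0.0}
[-0.04603914 -0.01523261 -0.01680498]
```

Request:
play_rows(
  motion=[
    [[0,0,0,0.1,0,0,0],[0,0,0,0.2,0,0,0],[0,0,0,0.32,0,0,0],[0,0,0,0.44,0,0,0],[0,0,0,0.56,0,0,0],[0,0,0,0.68,0,0,0],[0,0,0,0.78,0,0,0],[0,0,0,0.85,0,0,0],[0,0,0,0.89,0,0,0],[0,0,0,0.92,0,0,0],[0,0,0,0.92,0,0,0]],
  ],
)

```text
time_s: 20.9
ee_pos: [0.5433, 0.0002, 0.1161]
eef_rot: [[0.092, 0.996, -0.003], [0.996, -0.092, 0.002], [0.002, -0.003, -1.0]]
contact_force: [-0.1, -1.6, 6.6]
gripper_width: -0.0002
finger_force: 3.3
```

```bash
python3 - <<'E'
from h import *
st()
E
```

```text
{'time_s': 20.9, 'joint_pos': [-0.8101, 0.5904, 0.9438, 2.0156, -0.6375, 0.8634, 0.4016], 'ee_pos': [0.5433, 0.0002, 0.1161], 'contact_force': [-0.0589, -1.6406, 6.5797], 'gripper_width': -0.0002, 'finger_force': 3.3191}
```

Request:
play_rows(
  motion=[
    [[0,0,0,0.03,0,0,0],[0,0,0,0.06,0,0,0],[0,0,0,0.06,0,0,0]],
  ],
)

```text
time_s: 21.28
ee_pos: [0.545, -0.0002, 0.1158]
eef_rot: [[0.092, 0.996, 0.001], [0.996, -0.092, 0.004], [0.004, 0.0, -1.0]]
contact_force: [-6.6, 0.7, 33.5]
gripper_width: -0.0001
finger_force: 16.6
```

```bash
python3 - <<'E'
from h import *
st()
lid(cv2.imread("pics/top0.png"),(125,216))
p=np.array([.5225,.3415,.17])
rel([*p[:2],.20],down(25));rel([*p[:2],.17],down(-65))
E
```

```text
{'time_s': 21.275, 'joint_pos': [-0.8066, 0.5912, 0.9421, 2.0142, -0.6418, 0.8614, 0.4053], 'ee_pos': [0.545, -0.0002, 0.1158], 'contact_force': [-6.5672, 0.7437, 33.5035], 'gripper_width': -0.0001, 'finger_force': 16.5653}
40 [522.2 341.9] [42.2 43.7] 25.1
45 [522.3 341.7] [43.3 45.4] 25.0
50 [522.1 341.4] [44.4 47.2] 26.3
 [6.769, -1.078, -1.657] [0.009, -0.027, -3.787]
 [6.767, -1.078, -1.057] [-0.013, -0.026, 7.463]
```

Jar A is home: it stops hard at 0.116 with 33 N. Next is jar B, closing at azimuth 25° with a partial opening to clear the purple decoy.

```bash
python3 - <<'E'
from h import *
rel([.5223,.3417,.17],down(25),p0=np.array([.5432,.0002,.1125]),R0=down(-5.3))
E
```

```text
[6.762, -1.047, -1.15] [0.0, 0.0, -3.788]
```

Request:
play_rows(
  motion=[
    [[0,0,0,-0.7,0,0,0],[0.8,0.5,-0.1,-1.6,0,0,-0.3],[0.8,6.76,-1.05,-1.6,0,0,-3.787],[0.8,6.76,-1.05,-1.6,0,0,-3.787],[0.8,6.76,-1.05,-1.6,0,0,-3.787],[0.8,6.76,-1.05,-1.6,0,0,-3.787],[0.8,6.76,-1.05,-1.6,0,0,-3.787],[0.8,6.76,-1.05,-1.4,0,0,-3.787],[0.8,6.76,-1.05,-1.2,0,0,-3.787],[0.8,6.76,-1.05,-1.15,0,0,-3.787],[0.8,6.76,-1.05,-1.15,0,0,-3.787]],
  ],
)

```text
time_s: 22.65
ee_pos: [0.5221, 0.3399, 0.1708]
eef_rot: [[-0.421, 0.907, -0.004], [0.907, 0.421, 0.001], [0.003, -0.003, -1.0]]
contact_force: [0.7, -0.8, 0.0]
gripper_width: 0.068
finger_force: 0.0
```

```bash
python3 - <<'E'
from h import *
st(); rel([.5223,.3417,.066],down(25))
E
```

```text
{'time_s': 22.65, 'joint_pos': [-1.2756, 0.596, 0.8622, 1.7828, -0.5295, 1.014, 0.228], 'ee_pos': [0.5221, 0.3399, 0.1708], 'contact_force': [0.7017, -0.783, 0.0498], 'gripper_width': 0.068, 'finger_force': 0.0}
 [0.025, 0.025, 2.096] [-0.02, -0.019, -0.013]
```

Request:
play_rows(
  motion=[
    [[0.8,0,0,0.9,0,0,0],[0.8,0,0,1.7,0,0,0],[0.8,0,0,2.08,0,0,0],[0.8,0,0,2.08,0,0,0],[0,0,0,2.08,0,0,0],[0,0,0,2.08,0,0,0],[0,0,0,2.08,0,0,0],[0,0,0,2.08,0,0,0],[0,0,0,1.0,0,0,0],[0,0,0,-0.2,0,0,0],[0,0,0,-0.8,0,0,0],[0,0,0,-0.8,0,0,0]],
  ],
)

```text
time_s: 24.15
ee_pos: [0.523, 0.3421, 0.2133]
eef_rot: [[-0.423, 0.906, -0.0], [0.906, 0.423, 0.005], [0.005, 0.002, -1.0]]
contact_force: [-0.7, 0.6, -3.7]
gripper_width: 0.0432
finger_force: 62.5
```

```bash
python3 - <<'E'
from h import *
st(); rel([*cell(0),.21],down(-5.3),p0=np.array([.5223,.3417,.21]),R0=down(25))
E
```

```text
{'time_s': 24.15, 'joint_pos': [-1.3053, 0.5523, 0.902, 1.7445, -0.4899, 1.0831, 0.1983], 'ee_pos': [0.523, 0.3421, 0.2133], 'contact_force': [-0.6551, 0.5863, -3.6745], 'gripper_width': 0.0432, 'finger_force': 62.497}
 [-5.895, -0.602, 0.0] [0.0, 0.0, 3.788]
```

Request:
play_rows(
  motion=[
    [[0,-5.895,-0.602,0,0,0,3.788],[0,-5.895,-0.602,0,0,0,3.788],[0,-5.895,-0.602,0,0,0,3.788],[0,-5.895,-0.602,0,0,0,3.788],[0,-5.895,-0.602,0,0,0,3.788],[0,-5.895,-0.602,0,0,0,3.788],[0,-5.895,-0.602,0,0,0,3.788],[0,-5.895,-0.602,0,0,0,3.788],[0,-5.895,-0.602,0,0,0,3.788]],
  ],
)

```text
time_s: 25.28
ee_pos: [0.6191, 0.0633, 0.2096]
eef_rot: [[0.089, 0.996, -0.004], [0.996, -0.089, 0.002], [0.002, -0.004, -1.0]]
contact_force: [0.0, -1.3, -3.3]
gripper_width: 0.043
finger_force: 62.4
```

```bash
python3 - <<'E'
from h import *
st(); rel([*cell(0),.17],down(-5.3))
a_=[cv2.cvtColor(camera(n),cv2.COLOR_RGB2BGR) for n in("scene","top")]
cv2.imwrite("pics/ins2.png",np.hstack([cv2.resize(a_[0][140:260,240:380],(400,343)),cv2.resize(a_[1][130:250,190:330],(400,343))]))
E
```

```text
{'time_s': 25.275, 'joint_pos': [-0.8843, 0.604, 1.0063, 1.7524, -0.567, 1.1111, 0.2187], 'ee_pos': [0.6191, 0.0633, 0.2096], 'contact_force': [0.0468, -1.2502, -3.2642], 'gripper_width': 0.043, 'finger_force': 62.4446}
 [-0.03, 0.016, 0.792] [-0.029, -0.011, 0.021]
```

View pics/ins2.png

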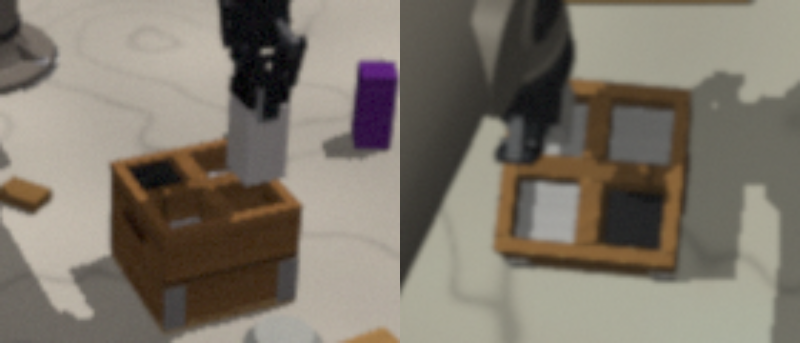

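Jar A's black lid sits level in cell 3 (top crop (632,218)), and jar B hangs over cell 0 (scene crop (258,165)). Now insert it the same way.

Request:
play_rows(
  motion=[
    [[0,0,0,0.3,0,0,0],[0,0,0,0.5,0,0,0],[0,0,0,0.6,0,0,0],[0,0,0,0.7,0,0,0],[0,0,0,0.8,0,0,0],[0,0,0,0.8,0,0,0]],
  ],
)

```text
time_s: 26.12
ee_pos: [0.6191, 0.0618, 0.1697]
eef_rot: [[0.092, 0.996, -0.004], [0.996, -0.092, 0.002], [0.001, -0.004, -1.0]]
contact_force: [0.0, 0.4, -2.3]
gripper_width: 0.0433
finger_force: 62.4
```

```bash
python3 - <<'E'
from h import *
st(); print(state()["wrist_torque"]); rel([*cell(0),.127],down(-5.3))
E
```

```text
{'time_s': 26.125, 'joint_pos': [-0.8554, 0.6445, 0.9658, 1.7879, -0.6102, 1.0445, 0.2504], 'ee_pos': [0.6191, 0.0618, 0.1697], 'contact_force': [0.0173, 0.351, -2.2862], 'gripper_width': 0.0433, 'finger_force': 62.3951}
[-0.06133653 -0.01772942 -0.02620259]
 [-0.0, 0.013, 0.854] [-0.028, -0.009, 0.005]
```

Request:
play_rows(
  motion=[
    [[0,0,0,0.2,0,0,0],[0,0,0,0.35,0,0,0],[0,0,0,0.45,0,0,0],[0,0,0,0.54,0,0,0],[0,0,0,0.63,0,0,0],[0,0,0,0.72,0,0,0],[0,0,0,0.8,0,0,0],[0,0,0,0.86,0,0,0],[0,0,0,0.86,0,0,0]],
  ],
)

```text
time_s: 27.25
ee_pos: [0.6194, 0.0619, 0.1266]
eef_rot: [[0.092, 0.996, -0.003], [0.996, -0.092, 0.001], [0.001, -0.003, -1.0]]
contact_force: [0.2, 0.0, -2.7]
gripper_width: 0.0429
finger_force: 62.3
```

Request:
play_rows(
  motion=[
    [[1,0,0,0,0,0,0],[1,0,0,0,0,0,0],[1,0,0,0,0,0,0],[1,0,0,-0.8,0,0,0],[1,0,0,-1.6,0,0,0],[0,0,0,-1.6,0,0,0],[0,0,0,-1.6,0,0,0],[0,0,0,-1.6,0,0,0],[0,0,0,-1.3,0,0,0],[0,0,0,-0.9,0,0,0],[0,0,0,-0.78,0,0,0],[0,0,0,-0.7,0,0,0]],
  ],
)

```text
time_s: 28.75
ee_pos: [0.619, 0.0616, 0.1612]
eef_rot: [[0.092, 0.996, -0.004], [0.996, -0.092, 0.001], [0.001, -0.004, -1.0]]
contact_force: [-0.9, 0.2, 0.7]
gripper_width: 0.0002
finger_force: 0.0
```

```bash
python3 - <<'E'
from h import *
st()
E
```

```text
{'time_s': 28.75, 'joint_pos': [-0.8493, 0.6537, 0.9569, 1.7944, -0.6195, 1.031, 0.2571], 'ee_pos': [0.619, 0.0616, 0.1612], 'contact_force': [-0.8612, 0.1548, 0.6588], 'gripper_width': 0.0002, 'finger_force': 0.0}
```

Request:
play_rows(
  motion=[
    [[0,0,0,0.1,0,0,0],[0,0,0,0.2,0,0,0],[0,0,0,0.32,0,0,0],[0,0,0,0.44,0,0,0],[0,0,0,0.56,0,0,0],[0,0,0,0.68,0,0,0],[0,0,0,0.78,0,0,0],[0,0,0,0.85,0,0,0],[0,0,0,0.89,0,0,0],[0,0,0,0.92,0,0,0],[0,0,0,0.95,0,0,0],[0,0,0,0.97,0,0,0]],
  ],
)

```text
time_s: 30.25
ee_pos: [0.6205, 0.0616, 0.116]
eef_rot: [[0.092, 0.996, -0.001], [0.996, -0.092, 0.003], [0.003, -0.001, -1.0]]
contact_force: [-4.3, -0.2, 24.6]
gripper_width: 0.0
finger_force: 12.0
```

```bash
python3 - <<'E'
from h import *
st()
E
```

```text
{'time_s': 30.25, 'joint_pos': [-0.8139, 0.7032, 0.9042, 1.8244, -0.6756, 0.9555, 0.2973], 'ee_pos': [0.6205, 0.0616, 0.116], 'contact_force': [-4.3479, -0.2429, 24.6444], 'gripper_width': 0.0, 'finger_force': 12.0341}
```

Jar B is home as well (0.116, 25 N). Retreat and check.

Request:
play_rows(
  motion=[
    [[0,0,0,-0.8,0,0,0],[0,0,0,-1.8,0,0,0],[0,0,0,-3,0,0,0],[0,2,0,-3.2,0,0,0],[0,4,0,-3.2,0,0,0],[0,5,0,-3.2,0,0,0],[0,5,0,-3.2,0,0,0],[0,5,0,-3.2,0,0,0],[0,5,0,-3.2,0,0,0]],
  ],
)

```text
time_s: 31.38
ee_pos: [0.6419, 0.3101, 0.273]
eef_rot: [[0.092, 0.996, -0.005], [0.996, -0.092, 0.0], [-0.0, -0.005, -1.0]]
contact_force: [0.9, -0.6, -0.2]
gripper_width: -0.0001
finger_force: 0.0
```

```bash
python3 - <<'E'
from h import *
st()
a_=[cv2.cvtColor(camera(n),cv2.COLOR_RGB2BGR) for n in("scene","top")]
cv2.imwrite("pics/end.png",np.hstack([cv2.resize(a_[0],(400,300)),cv2.resize(a_[1],(400,300))]))
z=np.hstack([cv2.resize(a_[0][170:260,260:365],(400,343)),cv2.resize(a_[1][145:235,205:310],(400,343))])
cv2.imwrite("pics/end2.png",np.vstack([z[:300],cv2.imread("pics/end.png")]))
E
```

```text
{'time_s': 31.375, 'joint_pos': [-1.1198, 0.7053, 1.0085, 1.4448, -0.6023, 1.3257, -0.1638], 'ee_pos': [0.6419, 0.3101, 0.273], 'contact_force': [0.8541, -0.5962, -0.2263], 'gripper_width': -0.0001, 'finger_force': 0.0}
```

View pics/end2.png

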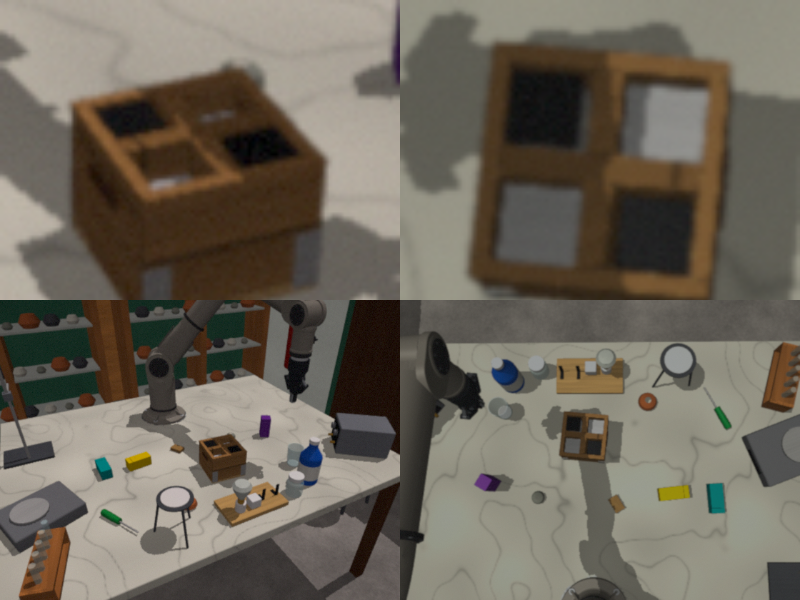

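The picture shows both black lids level in cells 0 and 3 (top crop (545,105) and (652,230)). The bystanders are where they were, and the arm is clear.

```bash
python3 -c "
from bench import *
print(finish_job())"
```

```text
the job is handed in; nothing more can be done
None
```

The lying jar was stood up first, then both jars were put lids up into the two empty cells (0 and 3) and pressed to their stops; I handed the job in after 31 s and got no verdict back.

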